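# Click the stirrer's speed selector to speed four and start it

### The job

The dye beaker stands ready on the bench stirrer: with a fingertip push the stirrer's bar-shaped speed selector round to speed four, the fourth click clockwise from its off stop (it may have been left a click or two above off), and leave it resting in that click. Then press the start key right down and let it come up again. Push gently with the fingers only, pinch and lift nothing, and do not disturb the beaker, the round heat knob or the things standing about.

Things in the scene. Friction and masses are not known exactly. Their poses are not given: they have to be found in the camera images.
- stirrer: Bench stirrer, a fixed low white appliance, 280 mm deep (x), 230 mm wide (y). Origin: centre of its underside; x points from its front to its back, y to its left seen from the front, z up. Front: flat grey console, top 56 mm above the worktop, x = -140 to -20 mm, with the speed selector right, heat knob left rear, start key left front. The block behind is 75 mm high.
- plate (a point): Centre of the top of the stirrer's round steel plate, 140 mm across, 81 mm above the worktop, at (62, 0, 81) mm in the stirrer's frame. The dye beaker stands on it.
- selector_axis (a point): Point of the console's surface on the vertical turning axis of the speed selector, (-82, -46, 56) mm in the stirrer's frame; axes as the stirrer's. Printed round it, 56 mm out: an open ring at the left (+y) = off, then six bars, each wider than the last, every 30 degrees clockwise seen from above; the fourth bar is speed four.
- speed_selector (a joint): Speed selector angle, rad: 0 = off stop (pointer to the stirrer's left, +y), growing clockwise seen from above; 1.571 = pointer to the back (+x), 3.142 = upper stop (to the right). Seven click positions 0.524 apart: off, 1 .. 6; speed four = 2.094. Starts in off, 1 or 2. Once past halfway to the next position it jumps on into it by itself and stays there.
- pointer_tip (a point): Pointed end of the selector's black bar handle, on its top edge, 50 mm from the axis, 33 mm above the console; its y axis points outward along the bar. The bar is 14 mm wide, spans 7 to 33 mm above the console, its blunt tail reaches 22 mm behind the axis; below it is a round skirt, 48 mm across, 7 mm high. A click takes about 0.15 N m: 4 N pushing 36 mm from the axis.
- start_key_top (a point): Centre of the top of the start key: round white push key, 22 mm across, in a round black housing 38 mm across and 12 mm high; key top 17 mm above the console, at (-112, 68) mm in the stirrer's frame; it is the only key. z up; moves down with the key.
- start_key (a joint): Start key travel in m: 0 = up, 0.005 = right down. A spring pushes it back up; right down takes 5 N, beyond that it is hard against its stop.
- heat_knob_top (a point): Centre of the top of the round black heat knob, 38 mm across, 21 mm high above the console, at (-52, 68) mm in the stirrer's frame. To be left alone.
- heat_knob_mark (a point): Outer end of the white line on top of the heat knob, 14 mm from the knob's axis; it moves when the knob is turned.
- dye_beaker: Glass beaker, 62 mm across, 80 mm high, loose, standing upright on the stirrer's plate. Origin at the centre of its underside, z up. To be left alone.
- stopwatch: Black stopwatch, 71 x 59 x 17 mm, loose on the worktop. Origin under its centre. Bystander.
- petri_dish: Petri dish, 67 mm across, 13 mm high, loose. Origin under its centre. Bystander.
- small_beaker: Empty glass beaker, 54 mm across, 70 mm high, loose. Origin under its centre. Bystander.
- glass_rod: Glass stirring rod, 8 mm thick, 206 mm long along its y, loose. Origin under its centre. Bystander.
- swatch_cutter: Round swatch cutter, 112 mm across, 83 mm high with its upright black knob, loose. Origin under its centre. Bystander.

How it is judged:
By the outcome, as a careful person would: the job done as asked, in the order asked, and still so for the second after the job is handed in, with the robot touching nothing.
It also fails if it takes over 54 s, if anything falls off the work surface, if the arm or the gripper's body presses on something with over 40 N, if the wrist force passes 120 N, or if a joint passes its speed limit or range.

### The arm

A 6-joint arm with a two-finger parallel gripper is mounted at the origin on a cart in front of the work surface, level with it; the furniture and walls round the work are solid. World frame = base frame: x ahead of the robot, y to its left, z up, the work surface at z = 0. Lengths are in m, angles in degrees, forces in N, time in s.
With the tool pointing down it reaches from about 0.35 to 0.875 m from the base axis. Payload 4.2 kg.
Tool frame: the origin (TCP) lies midway between the tips of the shut fingers; the grasp point (between the pads) lies 19 mm behind it; y points along the fingers, z is the direction in which the jaws open and shut, and the axes are right-handed (so a half turn about y gives the same grasp; the last joint's range is limited). The gripper opens to 87 mm and grips with 3 to 60 N. Pads are 19 mm wide; open, the fingers measure 117 mm over their backs; the gripper's body (75 mm by 190 mm) begins 51 mm behind the grasp point.
Start: joints at [82.426, 22.042, 0.453, 0, -68.411, -14.817], TCP at [0.238, 0.578, 0.223] pointing down, gripper open.
Joint ranges: [-179.83, 179.83], [-69.29, 118.12], [-61.27, 80.66], [-181.25, 117.63], [-171.15, -9.14], [-177.46, 177.46]. Speed limits (degrees/s): [159.86, 159.86, 180, 180, 180, 180].

### API

Orientations are given as [roll, pitch, yaw] about the fixed x, y, z axes, in that order (R = Rz(yaw) Ry(pitch) Rx(roll)).
In Python, from workcell import env gives the robot as it stands. The module is installed in compiled form; this text tells all that it offers. Calls block until the motion is done:
- env.goto(position, orientation): joint-space move of the TCP to a pose.
- env.move_straight(position, rotation=None, rate=0.15, force_limit=None): straight line of the TCP; rotation=None keeps the orientation; rate is the mean speed in m/s. With force_limit (N) it stops when the force on the tool has changed by that much, and returns True; else False.
- env.set_joints(angles): joint-space move.
- env.gripper_to(opening, grasp_force=None): opening from 0.0 (shut) to 1.0 (fully open); grasp_force is the grip in N (None keeps the last); returns when the fingers have stopped.
- env.dwell(seconds).
- env.inverse_kinematics(position, orientation): joint angles nearest the present ones, or None.
- env.read_state(): the state.
- env.grab_frame(name): name is "scene" or "top"; returns a dict with "image" (384x512x3 uint8, blue, green, red), "fx", "fy", "cx", "cy" (pixels), "position" and "orientation" of the camera in the world. Camera axes: x right, y up, looking along -z (the intrinsics and any distortion apply to the point x, -y, -z); pixel columns grow to the right and rows downward; lengths in m; the calibration is good to about 2 mm. A picture is of the moment at which its call begins. There is no depth.
A pose or a line that the arm cannot do raises env.Unreachable and nothing moves.
- env.close_job(): hands the job in, once; it reports no verdict.
Trained networks look in a picture, given as the dict that the camera call returned (one of the last four; its "shot" number tells which), for a name from the list of things; names that differ only in an ending like _2 or _b are one class to them, and where a whole thing is asked for, a point or a joint stands for the part that bears it (a point fixed in the world has none). Each returns a list of dicts, best first, with "score" (0 to 1); they miss things now and then, are a little off and sometimes report something else, mostly with a low value. They report only what shows in the picture. A call takes as long as a camera call.
- env.search_frame(picture, thing): "xyz" ([x, y, z] in m, in world coordinates, good to about 4 mm: the middle of the surface that is visible of it).
- env.trace(picture, thing): "mask" (384x512 bool, what is visible of it).
The state is a dict: "clock": time; "joint_positions": joint angles; "qvel": joint speeds; "joint_torque": joint torques, N m; "position": TCP position; "tool_rot": TCP orientation; "force": force on the tool from outside, world axes, zero at the start; "wrist_torque": the same for the moment, N m; "opening": opening from 0.0 (shut) to 1.0 (fully open).
Only numpy, scipy, OpenCV 4.12 (cv2) and the standard library are available. Lean on these libraries where they do the work, as an engineer would, in place of code of your own. Each camera call takes 0.05 s, during which the arm holds its last target.

## Working session

There is one attempt and no reset: what is moved stays moved. The work goes in short steps, each a Python script; the robot and the scene stay as the last script left them, time stands still between calls to the robot, and variables do not carry over. Pictures are saved under pics/ and viewed, and the job is handed in when it is done.

```bash
mkdir -p pics; python3 - <<'E'
from workcell import env
import cv2
for n in ["scene","top"]:
    p=env.grab_frame(n); cv2.imwrite(f"pics/{n}0.png",p["image"])
    print(n,{k:v for k,v in p.items() if k!="image"})
    for t in ["stirrer","plate","selector_axis","speed_selector","pointer_tip","start_key_top","heat_knob_top","heat_knob_mark","dye_beaker"]:
        try: print(t,[(r["score"],r["xyz"]) for r in env.search_frame(p,t)[:2]])
        except Exception as e: print(t,e)
print(env.read_state())
E
```

```text
scene {'fx': 386.5863981205012, 'fy': 386.5863981205012, 'cx': 254.0554105286036, 'cy': 187.00027504650805, 'position': array([-0.10330023, -0.92811903,  0.74490108]), 'orientation': array([ 57.22329522,  -0.44728762, -39.3114357 ]), 'shot': 1}
stirrer [(0.94, [0.6126, -0.2587, 0.0562]), (0.68, [0.7027, -0.2442, 0.1313])]
plate [(0.57, [0.6126, -0.2526, 0.055])]
selector_axis [(0.91, [0.606, -0.2561, 0.0533])]
speed_selector [(0.64, [0.5531, -0.2392, 0.0768]), (0.45, [0.7017, -0.245, 0.1331])]
pointer_tip [(0.62, [0.5485, -0.2393, 0.0779])]
start_key_top [(0.51, [0.6124, -0.2557, 0.053]), (0.29, [0.3762, -0.0718, 0.0014])]
heat_knob_top [(0.46, [0.6004, -0.1365, 0.0712])]
heat_knob_mark [(0.68, [0.6038, -0.1325, 0.0686])]
dye_beaker [(0.68, [0.6011, -0.1376, 0.0753])]
top {'fx': 382.60536752037274, 'fy': 382.60536752037274, 'cx': 257.89005201842855, 'cy': 193.48364268510903, 'position': array([ 0.37957337, -0.15489768,  1.14160395]), 'orientation': array([ 10.24496056,   1.18283266, -89.98263466]), 'shot': 2}
stirrer [(0.69, [0.6302, -0.1939, 0.0735]), (0.22, [0.6032, -0.128, 0.0776]
[... 353 characters left out ...]
[(0.63, [0.7214, -0.2333, 0.1155])]
{'clock': 1.0, 'joint_positions': array([ 8.24261850e+01,  2.20387019e+01,  4.51340247e-01, -1.80686469e-04,
       -6.84098477e+01, -1.48157401e+01]), 'qvel': array([-0.00526361, -0.00699468,  0.09954569,  0.10153527,  0.0588288 ,
        0.06343715]), 'joint_torque': array([ 1.32839119e-03, -3.90473163e+01,  1.87623346e+01,  4.22463432e+00,
        1.55176391e-02, -9.53793801e-06]), 'position': array([0.23804029, 0.57786456, 0.22257221]), 'tool_rot': array([-9.00026550e+01, -8.76039351e-04,  1.57610378e+02]), 'force': array([0.54017466, 0.44587183, 0.14095993]), 'wrist_torque': array([ 0.03160375,  0.01762365, -0.00375988]), 'opening': 1.007042892446162}
```

```bash
python3 - <<'E'
import cv2
a=cv2.imread("pics/top0.png"); b=cv2.imread("pics/scene0.png")
cv2.imwrite("pics/a.png",cv2.resize(a[60:240,220:420],None,fx=4,fy=4,interpolation=2)[:600*2][:720][:, :800][:600])
cv2.imwrite("pics/b.png",cv2.resize(b[100:250,180:380],None,fx=4,fy=4,interpolation=2))
E
```

```text
(no output)
```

View pics/top0.png

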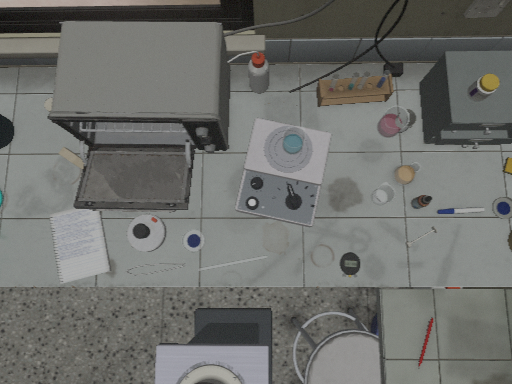

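View pics/scene0.png

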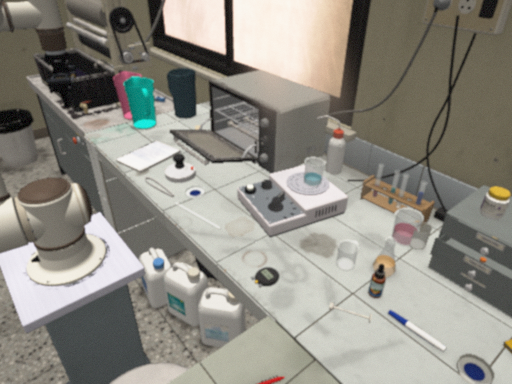

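View pics/a.png

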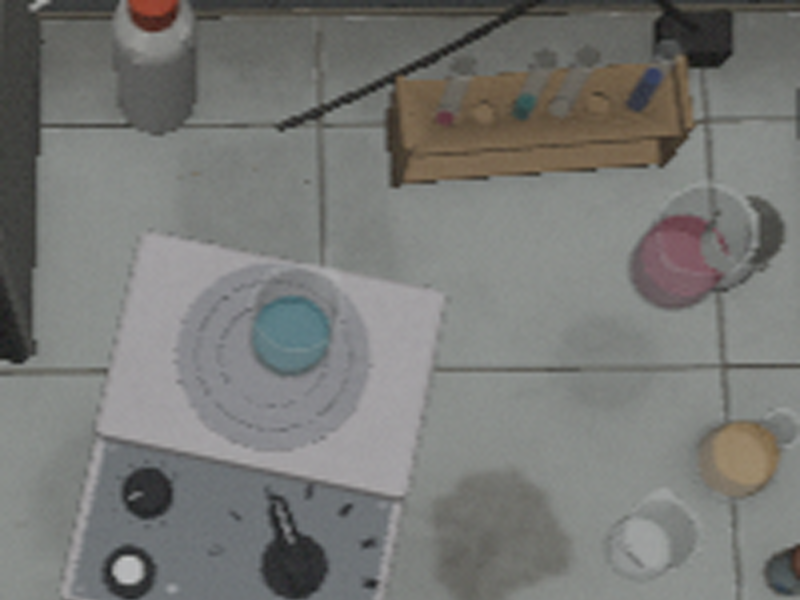

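View pics/b.png

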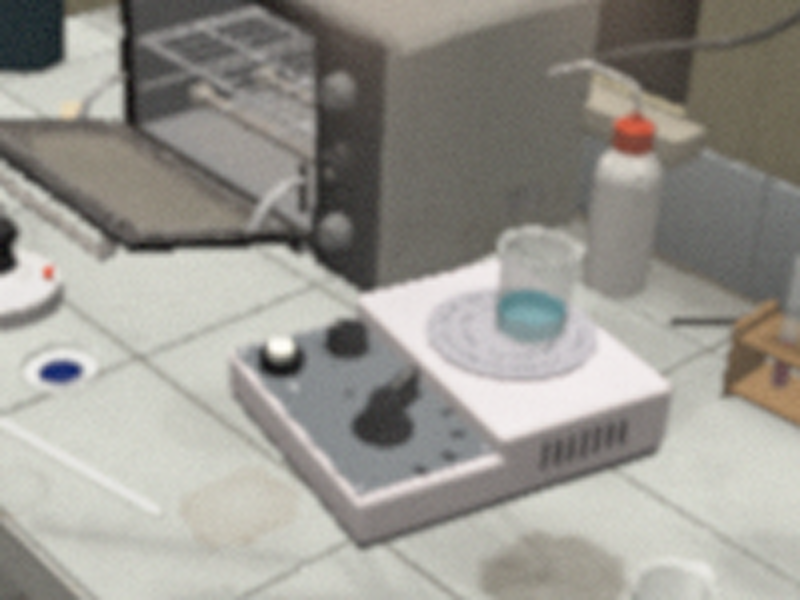

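The stirrer's pointer appears to sit near "2" (about 60° from left). I'll fit the stirrer's pose to the corners and key/knob pixels in both views.

```bash
cat > h.py <<'E'
import numpy as np
from scipy.spatial.transform import Rotation as R
from scipy.optimize import least_squares
CAM={'scene':(386.5864,254.0554,187.0003,[-0.10330023,-0.92811903,0.74490108],[57.22329522,-0.44728762,-39.3114357]),
'top':(382.60537,257.89005,193.48364,[0.37957337,-0.15489768,1.14160395],[10.24496056,1.18283266,-89.98263466])}
def proj(c,P):
    f,cx,cy,p,o=CAM[c]; q=R.from_euler('xyz',o,degrees=True).inv().apply(np.atleast_2d(P)-p)
    return np.c_[cx+f*q[:,0]/-q[:,2], cy+f*-q[:,1]/-q[:,2]]
def st2w(s,P):
    P=np.atleast_2d(P)/1000.
    return R.from_euler('z',s[2]).apply(P)+[s[0],s[1],0]
E
python3 - <<'E'
from h import *
T=[((140,115,75),148,233),((140,-115,75),443,295),((-20,-115,75),403,497),((-20,115,75),97,433),((-112,68,73),128,571),((-52,68,77),147,492)]
S=[((-20,115,75),360,297),((-20,-115,75),503,440),((140,-115,75),667,383),((-140,115,56),235,358),((-140,-115,56),362,497),((-112,68,73),281,350),((-52,68,77),348,330)]
def res(s,sets=('top','scene')):
    o=[]
    for c,L,off in(('top',T,(220,60)),('scene',S,(180,100))):
        if c not in sets: continue
        px=np.array([[a/4+off[0]-.4,b/4+off[1]-.4] for _,a,b in L])
        o.append(proj(c,st2w(s,[l[0] for l in L]))-px)
    return np.vstack(o).ravel()
for sets in (('top','scene'),('top',),('scene',)):
    r=least_squares(res,[.65,-.2,-.2],args=(sets,)); s=r.x
    print(sets,s,np.degrees(s[2]),np.abs(r.fun).max()); print(r.fun.reshape(-1,2).round(1).tolist())
    print('axis',st2w(s,[-82,-46,56]),'key',st2w(s,[-112,68,73]))
    if len(sets)==2:
        S0=s
for k in range(4):
    th=k*np.pi/6
    print(k,proj('top',st2w(S0,[-82+50*np.sin(th),-46+50*np.cos(th),89])),proj('scene',st2w(S0,[-82+50*np.sin(th),-46+50*np.cos(th),89])))
E
```

```text
('top', 'scene') [ 0.6429874  -0.20694051 -0.21653771] -12.406696972804191 3.0538243281608572
[[-1.4, -2.0], [2.0, -1.9], [1.8, 0.3], [-0.7, -0.3], [0.5, -0.3], [0.3, -1.1], [-2.1, -0.2], [-0.4, 0.1], [2.0, 0.8], [-3.1, -2.2], [-1.2, 2.3], [-0.6, 0.3], [-0.8, -0.1]]
axis [[ 0.55301926 -0.23424863  0.056     ]] key [[ 0.54821269 -0.11646536  0.073     ]]
('top',) [ 0.64034087 -0.2056402  -0.22200415] -12.719900710005115 1.8297362413993596
[[-1.6, -1.3], [1.8, -0.8], [1.2, 1.4], [-1.2, 0.4], [-0.1, 0.4], [-0.2, -0.4]]
axis [[ 0.55022479 -0.2324561   0.056     ]] key [[ 0.54606214 -0.11464832  0.073     ]]
('scene',) [ 0.64661653 -0.20692998 -0.21672098] -12.417197583946248 2.764892214098438
[[-1.3, -0.5], [0.4, -0.4], [2.8, 0.4], [-2.2, -2.6], [-0.2, 1.7], [0.3, -0.0], [0.0, -0.5]]
axis [[ 0.55664338 -0.2342216   0.056     ]] key [[ 0.55185839 -0.11643746  0.073     ]]
0 [[276.62965761 195.56849593]] [[267.15977804 190.84743106]]
1 [[280.81771391 187.47359332]] [[275.27928141 189.953853  ]]
2 [[288.54507737 182.56951394]] [[283.37852384 191.43453346]]
3 [[297.76916781 182.12438708]] [[289.46522006 194.96202743]]
```

Pose: the two views agree to about 3 mm, and the pointer matches click 2 in both (seen (287,182.6), predicted (288.5,182.6)). I'll shut the gripper and hover on the anticlockwise side of the bar, after checking beaker clearance.

```bash
cat >> h.py <<'E'
S0=np.array([0.6425,-0.2065,-0.2175])
YAW=np.degrees(S0[2])
def fing(th,r=36,gap=0,hx=9.5,hy=15):
    t=np.radians(th); d=np.array([np.sin(t),np.cos(t)]); n=np.array([np.cos(t),-np.sin(t)])
    c=np.array([-82,-46])+r*d-n*(7+gap+hx*abs(n[0])+hy*abs(n[1]))
    return st2w(S0,[c[0],c[1],0])[0]
E
python3 - <<'E'
from h import *
from workcell import env
# beaker base pixel in top
f,cx,cy,p,o=CAM['top']
def ray(u,v,z):
    q=R.from_euler('xyz',o,degrees=True).apply([(u-cx)/f,-(v-cy)/f,-1]); t=(z-p[2])/q[2]; return np.array(p)+t*q
b=ray(220+292/4,60+337/4,.09); print('beaker stirrer mm',R.from_euler('z',-S0[2]).apply(b-[S0[0],S0[1],0])*1000)
P=fing(60,gap=14)
for y in (YAW,YAW+180):
    print(y,env.inverse_kinematics([P[0],P[1],.2],[-90,0,y]))
E
```

```text
beaker stirrer mm [ 73.7947481  -11.16778414  90.        ]
-12.461832044095406 [-2.58539144e+00  2.09791518e+01 -4.52109354e+00 -2.54444375e-14
 -6.44997547e+01 -9.98764406e+01]
167.53816795590458 [-2.58539144e+00  2.09791518e+01 -4.52109354e+00  2.54444375e-14
 -6.44997547e+01  8.01235594e+01]
```

```bash
python3 - <<'E'
from h import *
from workcell import env
import cv2
env.gripper_to(0.0,10)
o=[-90,0,YAW]; 
env.move_straight([.19,.42,.36],rate=.3)
env.goto([.46,-.12,.36],[-90,0,YAW+180])
P=fing(60,gap=14)
env.move_straight([P[0],P[1],.20],rate=.25)
s=env.read_state(); print(s['clock'],s['position'],s['tool_rot'],s['opening'],s['force'],P)
for n in('top','scene'): cv2.imwrite(f"pics/{n}1.png",cv2.resize(env.grab_frame(n)["image"][80:280,160:430],None,fx=2.9,fy=2.9,interpolation=2))
E
```

```text
6.5333 [ 0.57545526 -0.18569466  0.20130167] [-9.00008917e+01  1.13981551e-01  1.67576252e+02] 0.0029953414733851127 [-0.65976395 -0.28403682  0.13668128] [ 0.57515814 -0.18593366  0.        ]
```

View pics/top1.png

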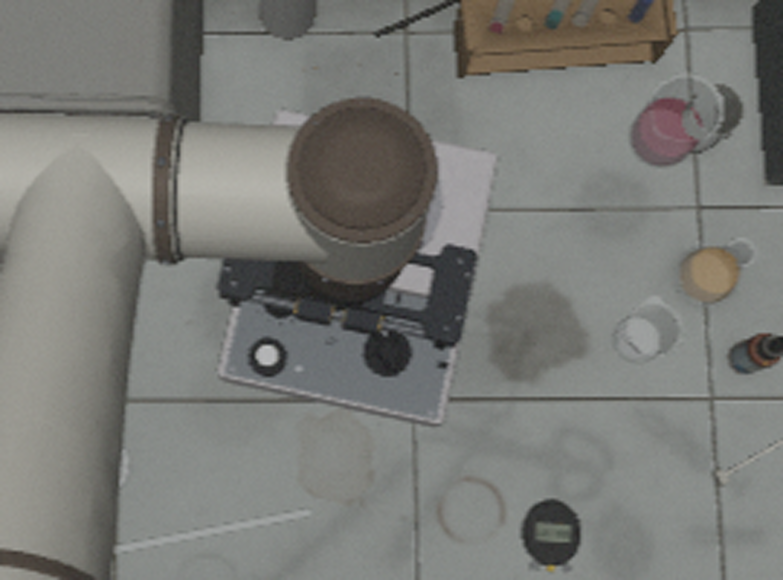

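View pics/scene1.png

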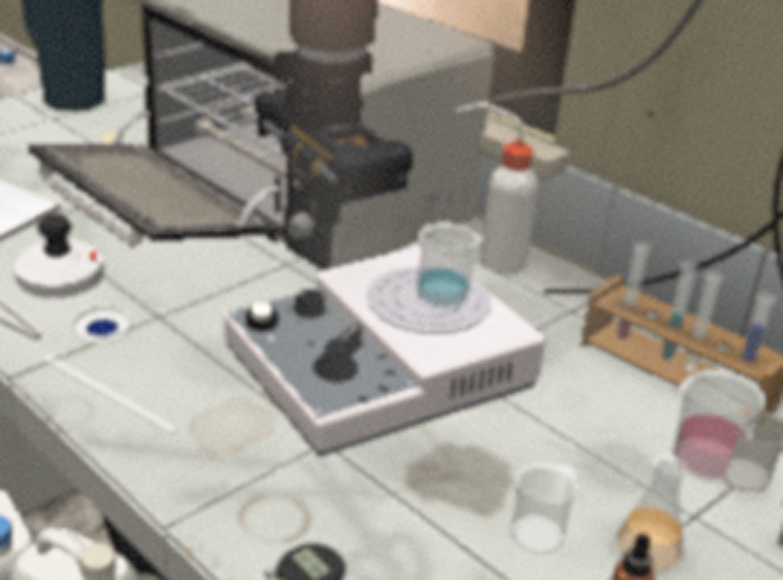

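The gripper body's long side runs along the stirrer's width, so it clears the beaker. I'm checking the forearm against the oven before lowering.

```bash
python3 - <<'E'
from workcell import env
import cv2
cv2.imwrite("pics/s2.png",cv2.resize(env.grab_frame('scene')["image"],None,fx=1.5,fy=1.5))
cv2.imwrite("pics/t2.png",cv2.resize(env.grab_frame('top')["image"],None,fx=1.5,fy=1.5))
E
```

```text
(no output)
```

View pics/s2.png

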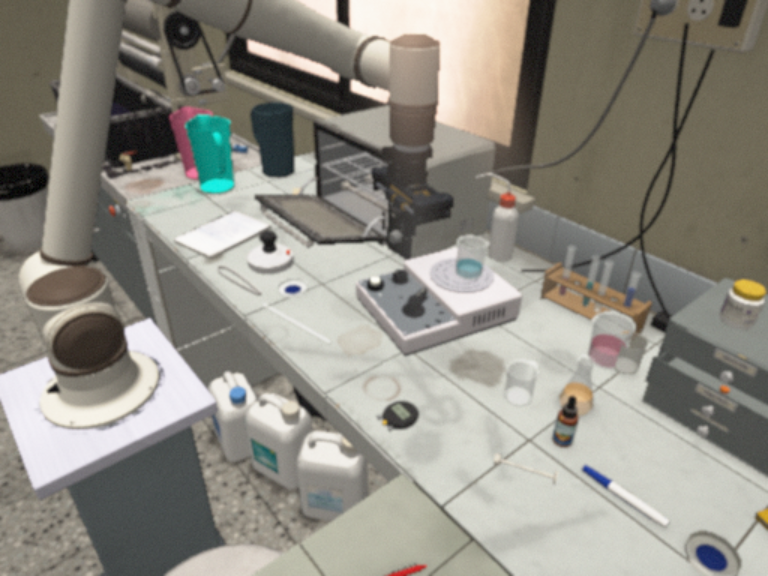

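View pics/t2.png

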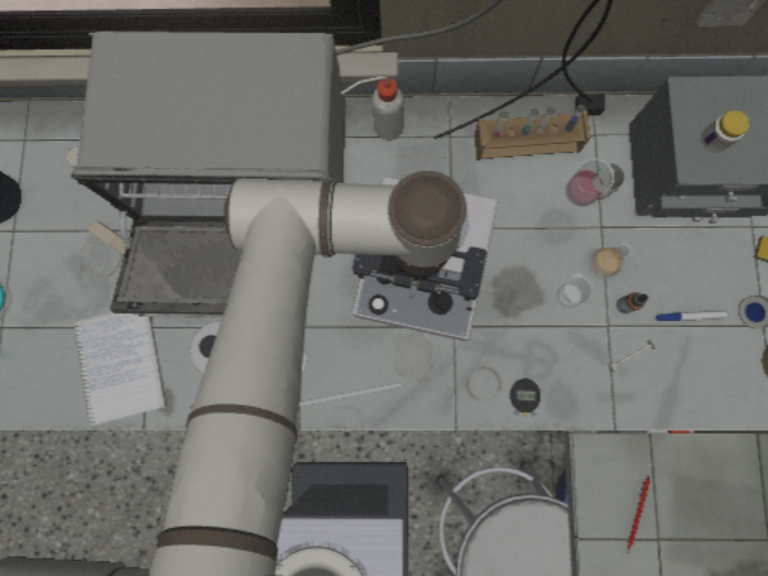

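Wrist link is well above the oven. Lower with a force guard, then approach the bar.

```bash
python3 - <<'E'
from h import *
from workcell import env
import cv2
P=fing(60,gap=14)
print(env.move_straight([P[0],P[1],.10],rate=.15,force_limit=6))
print(env.move_straight([P[0],P[1],.074],rate=.05,force_limit=4))
st=env.read_state(); print(st['clock'],st['position'],st['force'])
Q=fing(60,gap=-6)
print('touch',env.move_straight([Q[0],Q[1],.074],rate=.02,force_limit=2))
st=env.read_state(); print(st['clock'],st['position'],st['force'],np.dot(st['position'][:2]-P[:2],(Q-P)[:2])/np.linalg.norm((Q-P)[:2]))
for n in('top','scene'): cv2.imwrite(f"pics/{n}3.png",cv2.resize(env.grab_frame(n)["image"][120:240,220:380],None,fx=4.8,fy=4.8,interpolation=2))
E
```

```text
False
False
8.2167 [ 0.57524911 -0.18601001  0.07389192] [ 0.05140209 -0.68070622 -0.45990469]
touch True
9.1417 [ 0.58064448 -0.20409572  0.07342406] [0.48248496 1.760525   1.03261485] 0.018971084862331018
```

View pics/scene3.png

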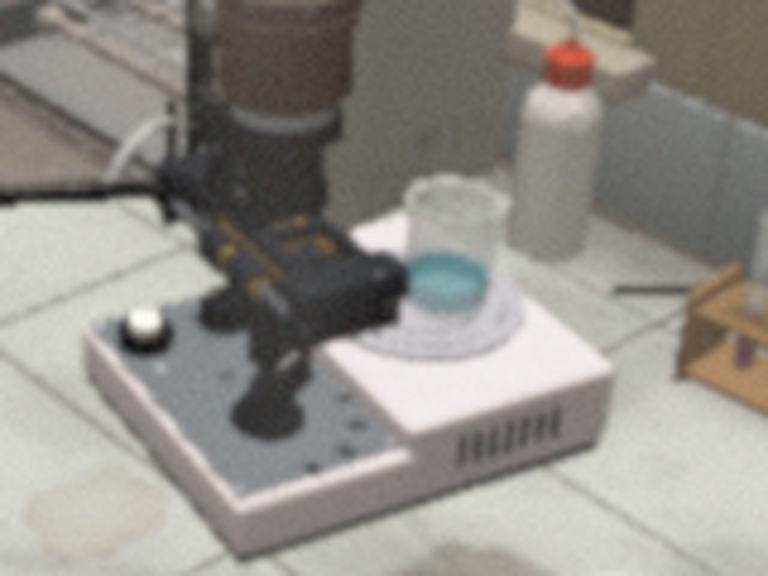

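View pics/top3.png

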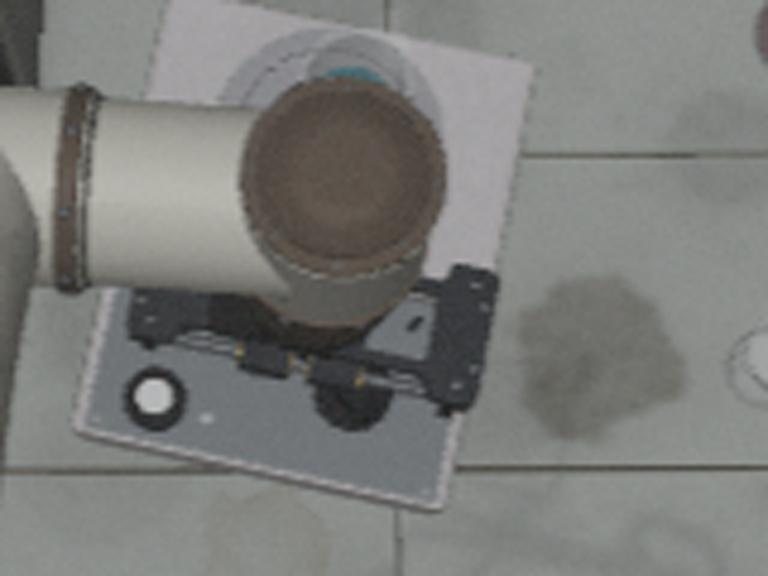

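Contact came 5 mm later than nominal, so the fingers are slimmer (half-thickness ~9.5 mm). Now I sweep along the arc in steps, watching the force for the click jumps.

```bash
python3 - <<'E'
from h import *
from workcell import env
n0=None
for th in list(range(62,98,5))+[98,101,104,106]:
    Q=fing(th,hy=9.5)
    hit=env.move_straight([Q[0],Q[1],.074],rate=.04,force_limit=14)
    s=env.read_state(); f=R.from_euler('z',-S0[2]).apply(s['force']); t=np.radians(th)
    print(th,hit,round(s['clock'],2),'tang',round(-(f[0]*np.cos(t)-f[1]*np.sin(t)),2),f.round(1))
    if hit: break
E
```

```text
62 False 9.49 tang 3.71 [-3.1  2.5  0.7]
67 False 9.74 tang 0.99 [-1.1  0.6 -0.8]
72 False 9.99 tang 0.82 [ 0.6  1.1 -0.8]
77 False 10.24 tang 0.96 [-0.3  0.9 -0.2]
82 False 10.49 tang 0.79 [-0.5  0.7 -0.2]
87 False 10.75 tang 0.21 [0.1 0.2 0.6]
92 False 11.0 tang 2.93 [-2.4  3.   1. ]
97 False 11.25 tang 3.74 [-2.5  4.1  1.2]
98 False 11.5 tang 2.74 [-1.3  3.  -0.1]
101 False 11.75 tang 1.12 [-0.6  1.2 -1.1]
104 False 12.0 tang -0.48 [ 0.9 -0.7 -0.4]
106 False 12.25 tang -0.72 [-0.2 -0.7  0.1]
```

Two force rises and releases, consistent with two clicks. I'll back off, lift and look.

```bash
python3 - <<'E'
from h import *
from workcell import env
import cv2
Q=fing(104,gap=12,hy=9.5)
env.move_straight([Q[0],Q[1],.074],rate=.06)
env.move_straight([Q[0],Q[1],.19],rate=.2)
K=st2w(S0,[-112,68,0])[0]
env.move_straight([K[0],K[1],.19],rate=.2)
s=env.read_state(); print(s['clock'],s['position'],s['force'])
for n in('top','scene'):
    p=env.grab_frame(n); cv2.imwrite(f"pics/{n}4.png",cv2.resize(p["image"][150:240,220:340],None,fx=6,fy=6,interpolation=2))
    print(n,[(r['score'],r['xyz']) for r in env.search_frame(p,'pointer_tip')[:2]])
for k in range(2,6):
    th=k*np.pi/6
    for n in ('top','scene'): print(k,n,(proj(n,st2w(S0,[-82+50*np.sin(th),-46+50*np.cos(th),89]))[0]-[220,150])*6)
E
```

```text
14.0917 [ 0.54809293 -0.11622994  0.18962742] [ 0.37567564 -0.02530039 -0.17137434]
top [(0.55, [0.5524, -0.2377, 0.0881])]
scene [(0.83, [0.5543, -0.2457, 0.0779])]
2 top [410.25483548 196.4660311 ]
2 scene [378.91961194 248.5382461 ]
3 top [465.60650478 193.8474708 ]
3 scene [415.38581415 269.71955617]
4 top [515.4073557  218.70349762]
4 scene [429.95493039 298.22462004]
5 top [546.47721251 264.65649135]
5 scene [417.58067047 326.75240351]
```

View pics/scene4.png

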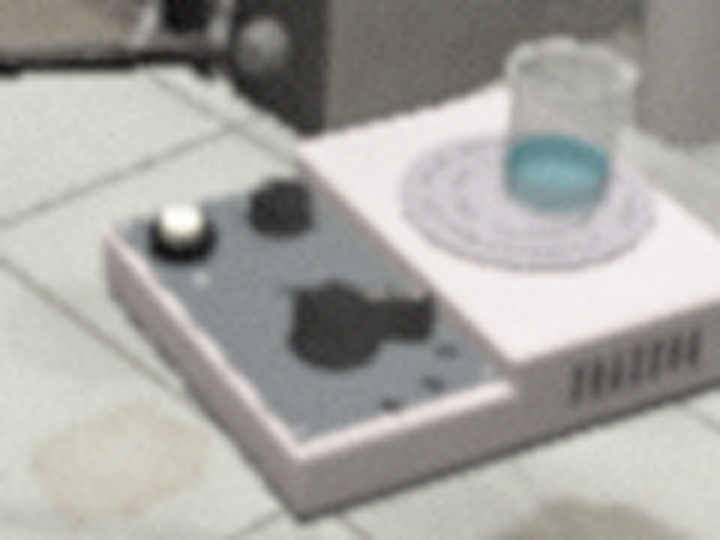

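View pics/top4.png

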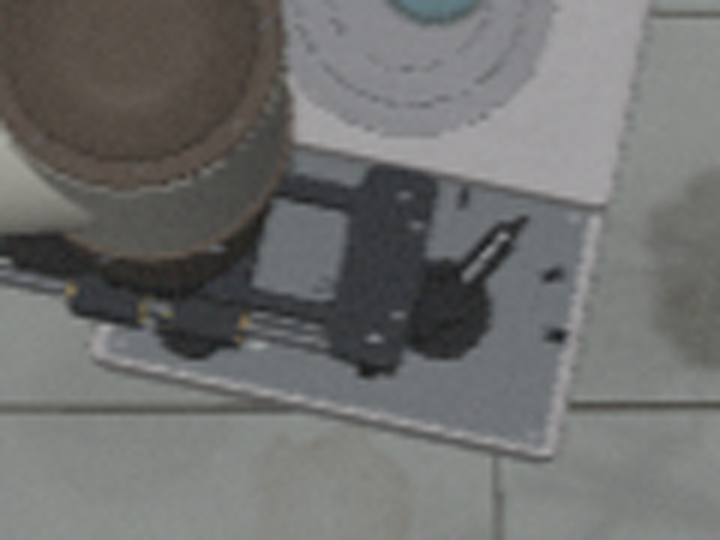

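Tip at (522,218) in the top crop and (430,300) in the scene crop match the predicted click 4, and bars five and six show beyond it. Now the key.

```bash
python3 - <<'E'
from h import *
from workcell import env
import cv2
K=st2w(S0,[-112,68,0])[0]
print(env.move_straight([K[0],K[1],.082],rate=.15,force_limit=6))
for z in (.075,.073,.071,.069,.068,.067,.066,.065):
    h=env.move_straight([K[0],K[1],z],rate=.02,force_limit=9)
    s=env.read_state(); print(z,h,s['position'].round(4),s['force'].round(1))
    if h or s['force'][2]>10: break
env.dwell(.3); s=env.read_state(); print(s['position'].round(4),s['force'].round(1))
E
```

```text
False
0.075 False [ 0.5485 -0.1159  0.0756] [0.8 0.6 2.9]
0.073 False [ 0.5485 -0.1159  0.0735] [0.4 0.6 5. ]
0.071 False [ 0.5485 -0.1159  0.0723] [0. 1. 9.]
0.069 False [ 0.5486 -0.1159  0.0722] [-3.7  2.5 18.5]
[ 0.5486 -0.1159  0.0722] [-4.8  3.3 18.8]
```

```bash
python3 - <<'E'
from workcell import env
import cv2
for n in('top','scene'):
    p=env.grab_frame(n); cv2.imwrite(f"pics/{n}5.png",cv2.resize(p["image"][150:240,220:340],None,fx=6,fy=6,interpolation=2))
E
```

```text
(no output)
```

View pics/scene5.png

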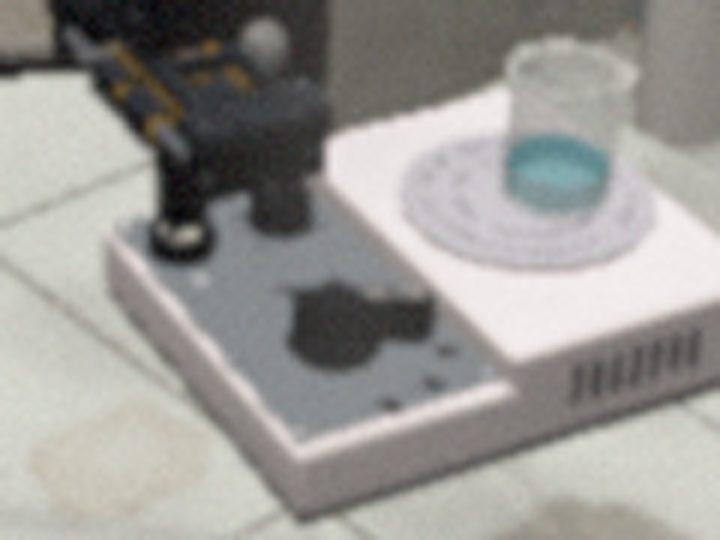

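View pics/top5.png

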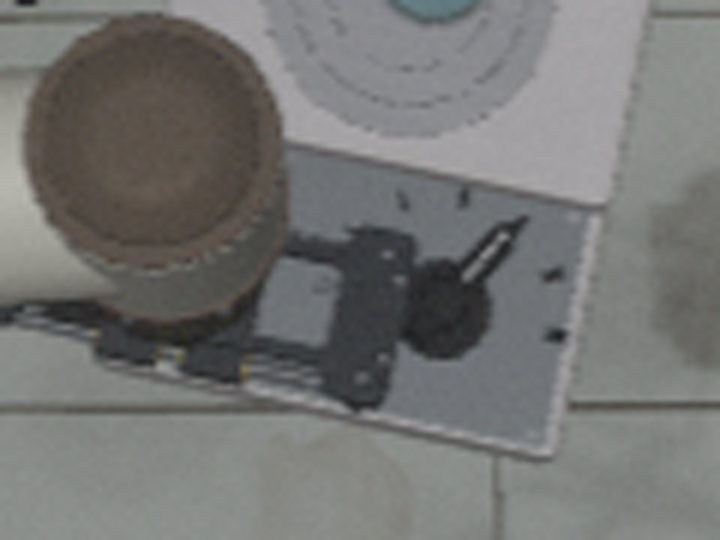

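Finger is squarely on the key. I'll release slowly and log force against height to confirm a full 5 mm of key travel.

```bash
python3 - <<'E'
from h import *
from workcell import env
s=env.read_state(); x,y=s['position'][:2]
K=st2w(S0,[-112,68,0])[0]
for z in np.r_[np.arange(.0695,.0805,.0007),.084]:
    env.move_straight([K[0],K[1],z],rate=.02)
    s=env.read_state(); print(round(z,4),s['position'][2].round(4),s['force'].round(1),round(s['clock'],2))
E
```

```text
0.0695 0.0722 [-3.1  2.4 15.8] 17.06
0.0702 0.0723 [-2.6  1.6 12.6] 17.31
0.0709 0.0724 [-1.2  1.5 10.5] 17.56
0.0716 0.0724 [0.6 0.7 7.1] 17.81
0.0723 0.0727 [2.1 0.6 4.6] 18.06
0.073 0.0732 [2.  0.3 4.6] 18.31
0.0737 0.0738 [1.9 0.7 3.5] 18.56
0.0744 0.0743 [3.6 0.2 3.9] 18.81
0.0751 0.075 [1.6 0.1 2.8] 19.06
0.0758 0.0756 [0.9 0.3 2.2] 19.31
0.0765 0.0763 [ 1.7 -0.5  1.8] 19.56
0.0772 0.077 [ 0.4 -1.1  1.7] 19.81
0.0779 0.0775 [0.1 0.5 0.8] 20.06
0.0786 0.0783 [ 0.2  0.3 -0.1] 20.31
0.0793 0.0793 [ 0.3  0.1 -0. ] 20.56
0.08 0.0801 [-0.3  0.2 -0. ] 20.81
0.084 0.0843 [ 0.5  0.4 -1. ] 21.16
```

Knee at about 5 N (z 0.0725), contact lost at about 0.0778, so the key travelled its full 5 mm and came back up. Now retreat and do a final look.

```bash
python3 - <<'E'
from h import *
from workcell import env
import cv2
K=st2w(S0,[-112,68,0])[0]
env.move_straight([K[0],K[1],.25],rate=.2)
env.move_straight([.40,-.02,.36],rate=.2)
env.dwell(.3)
s=env.read_state(); print(s['clock'],s['position'],s['force'])
for n in('top','scene'):
    p=env.grab_frame(n); cv2.imwrite(f"pics/{n}6.png",cv2.resize(p["image"][80:280,160:430],None,fx=2.9,fy=2.9,interpolation=2))
E
```

```text
23.6333 [ 0.40022753 -0.02022009  0.35951556] [-0.50433472  0.4369215  -0.560345  ]
```

View pics/scene6.png

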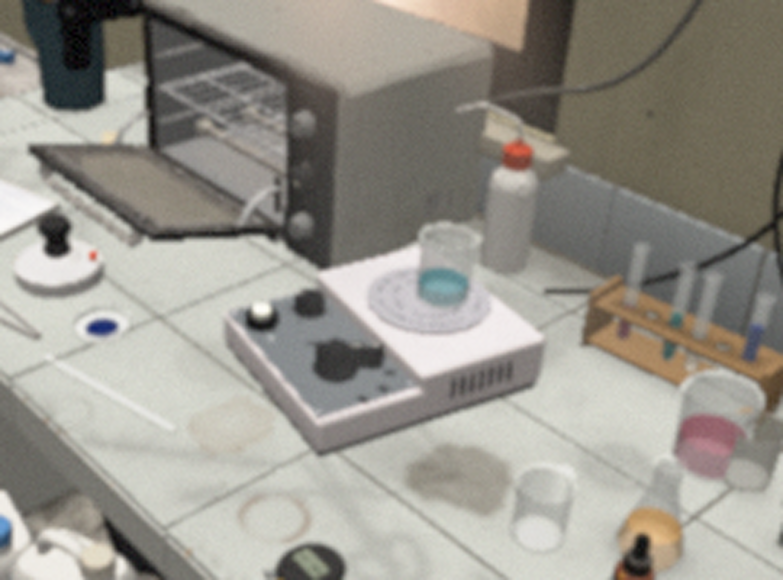

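View pics/top6.png

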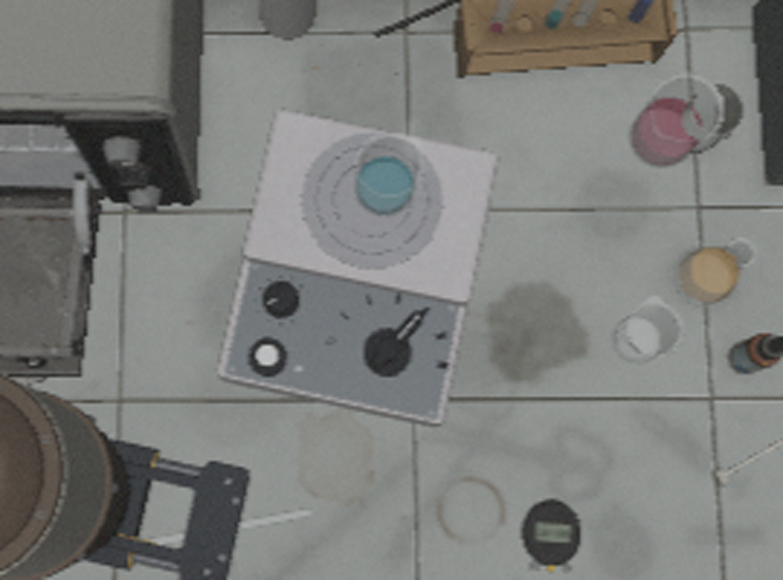

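The pointer tip at (427,309) covers the fourth bar: ring and bars 1–3 show before it at (331,341), (345,315), (369,299) and (398,298), and bars 5–6 after it at (440,335) and (441,365). The key is up, and the beaker, heat knob mark and bystanders look unmoved.

```bash
python3 - <<'E'
from workcell import env
print(env.close_job())
E
```

```text
the job is handed in; nothing more can be done
None
```

The job is done and handed in at about 24 s of the 54 s allowed: the selector rests at speed four, and the start key has been pressed once and has come back up.

- **Selector:** It started at click 2. I pushed it two clicks clockwise with the shut fingertips, with at most about 4 N recorded. In the last pictures the pointer covers the fourth bar, with the ring and bars 1–3 before it and bars 5–6 after it.
- **Start key:** I pressed it to its hard stop, where the force reached about 19 N. On release the force followed the spring from about 5 N to zero over about 5 mm, so the key went right down and came up again.
- **Surroundings:** The last pictures show the beaker, heat knob and the visible bystanders where they were. I judged this by eye only, not by measuring.
- **Disagreements:** The key's stop came about 4 mm higher than calculated, and the first touch on the selector bar came 5 mm later than expected. I put the late touch down to slimmer fingers than I had assumed; the 4 mm height difference I did not explain. The stirrer pose from the two cameras differed by up to about 6 mm.

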